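# Fetch the soaked roller with the hook rod

## Task

Take the hook rod from its stand and use it to fetch the roller that hangs by its wire bail deep in the narrow soak tank, working the bail out of its catch gently by feel (never pulling or pressing with more than 15 N, and no fingers on the roller). Set the roller down gently, upright in the drip tray, unhook it, and hang the rod back in its stand; leave everything else where it is.

Things in the scene. Friction and masses are not known exactly. Their poses are not given: they have to be found in the camera images.
- tank: fixed steel soak tank, dry, open on top: inside 88 (x from -48 to 40) by 76 (y), walls 3, 160 tall; foot rails 6 high reach 60 either side in y. Origin on the table; x points to the rear wall, away from the robot; z up. From the rear wall two prongs (6 wide, centred at y = +14 and -14, x from 10 to 40, tops 77.5 high) stick forward and carry the roller's bail bar.
- bail_seat (a point): point of the tank, 80 above the table, 25 before the rear wall, where the middle of the bail bar's axis rests at the start; axes as the tank's. A 5 mm step in the prongs lies 4.5 behind it. At y 10 to 18 either side, C-shaped dark catch plates enclose the bar: a lip in front (x 4.5 to 8.5 before this point) and a keeper above. Between them, at y -10 to 10, is free for the hook.
- tank_mouth (a point): centre of the tank's open top, 160 high; axes as the tank's. The catch plates below are reset each time and not measured: lip top 5 to 29 mm above the prong tops, keeper underside always 8 above the lip top. That 8 mm exit must be found by feel: lift the 5 mm bar until it meets the keeper, lower it 1.5 mm, draw it forward (-x) 25 to 35 so the roller clears them too, lift out.
- roller_mid (a point): steel roller, 32 across, 22 tall, axis upright, 0.12 to 0.21 kg, with a rigid wire bail over it (5 mm wire; legs 26 either side in y, cross bar along y). This point is the roller's centre, 11 above its underside; axes: y along the bail bar, z up. It starts hanging by the bar in the tank, bar axis 57.5 above this point.
- bail_bar (a point): middle of the axis of the roller's bail bar (5 mm wire along y, 52 long), 68.5 above the roller's underside; the opening between bar and roller top is 44 high
- rod_grip (a point): hook rod, 0.12 kg: black handle 20 x 20 square, 56 long, upright; this point is on its axis, 26 above the handle's lower end and 30 below its top. Under the handle a steel collar 30 across, 4 thick; then a round shank 8 thick down to a foot pointing along the rod's +x with an upturned tip. Axes: x the way the foot points, z up along the handle. Foot underside 134 below this point.
- hook_seat (a point): place on top of the rod's foot where a bar hangs: 12 in +x from the shank's axis, 126 below rod_grip. The 8 thick shank's axis is 12 behind it, the axis of the 8 thick upturned tip 12 ahead; the tip's top is 6 above this point, the foot's underside 8 below; axes as the rod's
- stand_slot (a point): fixed grey stand of the rod, base 110 x 90: two level arms 14 wide, top 120 high, from 20 before this point to a post 48 behind it, a 13 mm slot between them. This point: in the slot, level with the arms' top, where the rod hangs by its collar (rod_grip 30 above it, foot towards the post). x from the slot's open end to the post, z up. The rod comes out by lifting a little and sliding in -x.
- tray: the drip tray itself, fixed; origin under its centre, axes along its sides
- tray_floor (a point): middle of the floor of a fixed shallow aluminium drip tray, 120 x 120 outside, rim 14 high and 4 thick, floor 4 above the table; axes along its sides
- spare_a: bystander: bare steel roller, 36 across, 40 tall; origin under its centre
- spare_b: bystander: bare steel roller, 52 across, 30 tall; origin under its centre
- capjar: bystander: small blue plastic jar, 32 across, 50 tall; origin under its centre
- starknob: bystander: black clamping knob, 38 across, 30 tall, standing on its stem; origin under its centre
- driver: bystander: screwdriver lying flat, 170 long; origin at its underside
- spraycan: bystander: aluminium can, 52 across, 150 tall; origin under its centre
- regulator: bystander: black air-pressure regulator, 40 x 48 x 58; origin under its centre
Mind the look-alikes: they are no part of the job. What is shaped like the part that bears rod_grip but turquoise is not meant.

How it is judged:
On the way, in this order (a step that is already met when the one before it is completed fails the run):
1. the roller hangs on the rod's hook, wholly above the tank's rim (height (world z) of roller_mid above 0.172 m and contact force between rod and roller above 0.5 N), for 0.2 s.
2. the roller stands upright in the drip tray with the rod off it (x of roller_mid in the frame of tray_floor between -0.042 and 0.042 m and y of roller_mid in the frame of tray_floor between -0.042 and 0.042 m and z of roller_mid in the frame of tray_floor between 0.007 and 0.015 m and angle between roller_mid's own z axis and vertical below 0.12 rad and contact force between rod and roller below 0.05 N), for 0.2 s.
At the end, for the whole second after the job is handed in: The roller stands upright (within 7 degrees) and still on the drip tray's floor, its centre within 42 mm of the tray's middle along each side; the rod hangs by its collar in its stand's slot, upright within 9 degrees and still, between 18 mm in front of and 32 mm behind the place it started from (all of step 2 and x of rod_grip in the frame of stand_slot between -0.018 and 0.032 m and y of rod_grip in the frame of stand_slot between -0.009 and 0.009 m and z of rod_grip in the frame of stand_slot between 0.024 and 0.036 m and angle between rod_grip's own z axis and vertical below 0.15 rad and contact force between rod and stand above 0.3 N and linear speed of roller below 0.02 m/s and linear speed of rod below 0.03 m/s); the robot touches nothing.
It fails at once if hook pulls or pushes the roller with more than 15 N (contact force between rod and roller above 15 N).
It fails at once if rod or roller pressed on the tank with more than 15 N (contact force between any of rod, roller and tank above 15 N).
It fails at once if roller set down in the tray with more than 15 N (contact force between roller and tray above 15 N).
It fails at once if gripper or arm touches the roller (contact force between any of the fingers, the arm and roller above 0.5 N).
It fails at once if a bystander moved more than 25 mm (distance of any of spare_a, spare_b, capjar, starknob, driver, spraycan, regulator from where it was at the start of the episode above 0.025 m).
It also fails if it takes over 72 s, if anything falls off the work surface, if the arm or the gripper's body presses on something with over 40 N, if the wrist force passes 120 N, or if a joint passes its speed limit or range.

## Robot

A 6-joint arm with a two-finger parallel gripper is mounted at the origin on the work surface. World frame = base frame: x ahead of the robot, y to its left, z up, the work surface at z = 0. Lengths are in m, angles in rad, forces in N, time in s.
With the tool pointing down it reaches from about 0.3 to 0.875 m from the base axis. Payload 4.2 kg.
Tool frame: the origin (TCP) lies at the very end of the fingers, on their centre line; the grasp point (between the pads) lies 19 mm behind it (grasp_offset is the distance from the TCP to the grasp point, in m); z points along the fingers, y is the line along which they close (so a half turn about z gives the same grasp; the last joint's range is limited). The gripper opens to 85 mm and grips with 20 to 120 N. Pads are 22 mm wide; open, the fingers measure 114 mm over their backs; the gripper's body (76 mm by 85 mm) begins 54 mm behind the grasp point. The pads swing forward as they close: fully open they stand 13 mm farther back than shut.
Start: joints at [1.178, 0.32, 1.565, -0, 1.257, -0.02], TCP at [0.209, 0.536, 0.231] pointing down, gripper open.
Joint ranges: [-3.11, 3.11], [-0.84, 2.01], [0.21, 2.61], [-1.34, 4.49], [0.05, 2.63], [-2.56, 2.56]. Speed limits (rad/s): [2.57, 2.57, 3.14, 3.14, 3.14, 3.14].

## Interface

Orientations are given as a rotation vector (axis times angle).
In Python, from workcell import * gives the robot as it stands.
- The arm moves only by the tool arm_command, never from a script. Its argument "targets" is text: rows parted by semicolons, each of 7 numbers parted by spaces: the shift along the tool's x, y, z scaled (see below), then the turn, a rotation vector about the tool's x, y, z scaled (see below), then the opening, from -1 (shut) to 1 (fully open). In form: tx ty tz wx wy wz gripper; .... A call has 1 to 20 rows; each row is the pose to reach, as a shift and turn from the pose commanded when the call began, along the tool's axes at that moment, turning the shorter way round; what a row does not reach only later rows make up. The controller multiplies each number of a shift by 200 mm and each number of a turn by 2 pi rad. A row lasts 1/12 s, in which the tool goes at most 41.7 mm and 7.16 degrees, less where a joint would pass 70% of its speed; a pose out of reach is approached as far as the arm can. A call with a number of a shift or a turn outside -1 to 1 is refused whole. A call with a gripper value outside its range is refused whole. The fingers move at their own pace and stop on an object; "newtons" is the grip in N (left out, the last holds). Time passes only in rows, so rows that repeat a pose let the fingers close. It gives the time, the measured TCP pose, the force, the opening and the grip force at its end, in the units of the state.
- state(): the state, without advancing time (a new reading comes with each control period).
- read_camera(name): name is "scene" or "side" or "wrist"; returns the picture (384x512x3 uint8, red, green, blue); there is no depth.
- calibration(name): a dict with "camera_matrix" (3x3 intrinsics, pixels), "pose" (4x4, takes a point from camera to world coordinates); the wrist camera has in their place "mount" (4x4, takes a point from camera to tool coordinates, whose origin is the TCP and whose axes are the flange's). Camera axes: x right, y down, z forward; pixel columns grow to the right and rows downward; lengths in m; the calibration is good to about 2 mm. The wrist camera is an equidistant fisheye: a pixel r from the principal point sees the ray r / f radians off the axis. A picture is of the moment at which its call begins: read the wrist's pose just before it. calibration takes no time and is no camera call.
- finish_job(): hands the job in; it is judged then, once.
The state is a dict: "time_s": time; "q": joint angles; "dq": joint speeds; "joint_efforts": joint torques, N m; "tool_pos": TCP position; "orientation": TCP orientation; "contact_force": force on the tool from outside, world axes, zero at the start; "wrist_torque": the same for the moment, N m; "opening": finger opening in m; "grip_force": force on a finger pad.
Only numpy, scipy, OpenCV 4.12 (cv2) and the standard library are available. Lean on these libraries where they do the work, as an engineer would, in place of code of your own. Each camera call takes 0.05 s, during which the arm holds its last target. There are 200 camera calls.

## Working session

There is one attempt and no reset: what is moved stays moved. The work goes in short steps, Python scripts to look and compute and a tool call to move; the robot and the scene stay as the last step left them, time stands still between calls to the robot, and variables do not carry over. Pictures are saved under pics/ and viewed, at most 10 in all, crops included, and the job is handed in when it is done.

Besides the shell and the picture viewer there is one more tool, called after "Emit:" in YAML: its name, and indented under it one key for each argument. arm_command: Moves the arm, as the interface text tells. Shifts and turns lie within -1 to 1; 1 stands for 200 mm of shift or 2 pi rad of turn. Its arguments: {"type":"object","properties":{"targets":{"type":"string"},"newtons":{"type":"number"}},"required":["targets"]}

```bash
mkdir -p pics; ls; python3 - <<'E'
from workcell import *
import cv2,numpy as np
print(state())
for n in("scene","side","wrist"):
    c=calibration(n);print(n,{k:np.round(v,4).tolist() if not isinstance(v,str) else v for k,v in c.items()})
a=[read_camera(n) for n in("scene","side","wrist")]
for n,i in zip(("scene","side","wrist"),a): cv2.imwrite(f"pics/{n}0.png",i[:,:,::-1])
E
```

```text
pics
{'time_s': 0.0, 'q': array([ 1.17803846e+00,  3.20311150e-01,  1.56568598e+00, -2.17544119e-05,
        1.25741747e+00, -2.00029501e-02]), 'dq': array([-0.00019963,  0.0006486 ,  0.00165397, -0.00070739, -0.00011137,
        0.00017968]), 'joint_efforts': array([ 1.85260960e-04, -4.15534043e+01, -2.34160745e+01,  2.04312846e-04,
        8.06572381e-03,  5.41409051e-06]), 'tool_pos': array([0.20922602, 0.5350618 , 0.23046851]), 'orientation': array([-5.82062060e-01, -3.08684010e+00,  2.80752449e-03]), 'contact_force': array([-0.66625503,  0.0571944 ,  0.12124623]), 'wrist_torque': array([ 0.0421331 ,  0.02984375, -0.02109475]), 'grip_force': 0.0, 'opening': 0.0853481688896759}
scene {'camera_matrix': [[416.5868, 0.0, 255.1467], [0.0, 416.5868, 190.4613], [0.0, 0.0, 1.0]], 'pose': [[-0.2212, 0.6269, -0.7471, 1.481], [0.9751, 0.1521, -0.1611, 0.2204], [0.0126, -0.7641, -0.645, 0.9199], [0.0, 0.0, 0.0, 1.0]]}
side {'camera_matrix': [[376.895, 0.0, 257.9762], [0.0, 376.895, 197.7428], [0.0, 0.0, 1.0]], 'pose': [[0.9626, -0.1691, 0.2116, 0.3525], [-0.2698, -0.5273, 0.8057, -0.7711], [-0.0247, -0.8327, -0.5532, 0.6387], [0.0, 0.0, 0.0, 1.0]]}
wrist {'camera_matrix': [[297.3186, 0.0, 257.135], [0.0, 297.3186, 191.5218], [0.0, 0.0, 1.0]], 'mount': [[-0.0002, -0.9592, -0.2828, 0.0719], [1.0, -0.0004, 0.0005, 0.0003], [-0.0006, -0.2828, 0.9592, -0.143], [0.0, 0.0, 0.0, 1.0]]}
```

View pics/scene0.png

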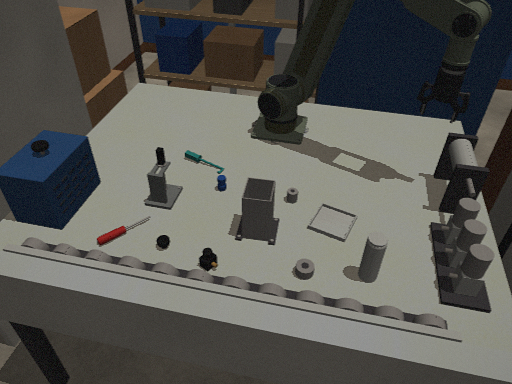

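View pics/side0.png

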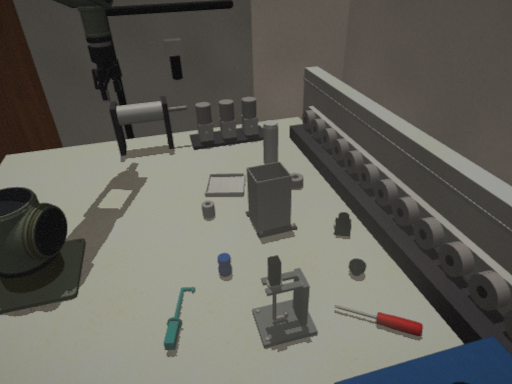

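The scene picture shows the black-handled rod in its grey stand at (160,157), the tank at (260,210) and the tray at (332,221). A turquoise look-alike hook lies on the table at (204,161). In the side picture these are at (274,270), (269,198), (226,184) and (178,318). The only candidates for the rod are the black one hanging in the stand (chosen) and the turquoise one lying down (rejected). I'll check the choice in a close crop.

```bash
python3 - <<'E'
import cv2,numpy as np
s=cv2.imread("pics/scene0.png");d=cv2.imread("pics/side0.png")
def crop(i,x,y,w,h,W,H):
    o=cv2.resize(i[y:y+h,x:x+w],(W,H),interpolation=cv2.INTER_CUBIC)
    k=W/w
    for t in range(0,w,10): cv2.line(o,(int(t*k),0),(int(t*k),8 if (x+t)%50 else 16),(0,0,255),1)
    for t in range(0,h,10): cv2.line(o,(0,int(t*k)),(8 if (y+t)%50 else 16,int(t*k)),(0,0,255),1)
    return np.clip(o*1.5,0,255).astype(np.uint8)
m=np.vstack([np.hstack([crop(s,140,140,50,75,200,300),crop(s,220,170,150,75,600,300)]),
 np.hstack([crop(d,240,250,80,100,240,300),crop(d,190,150,120,100,360,300),crop(d,150,280,67,100,200,300)])])
cv2.imwrite("pics/c1.png",m)
E
```

```text
(no output)
```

View pics/c1.png

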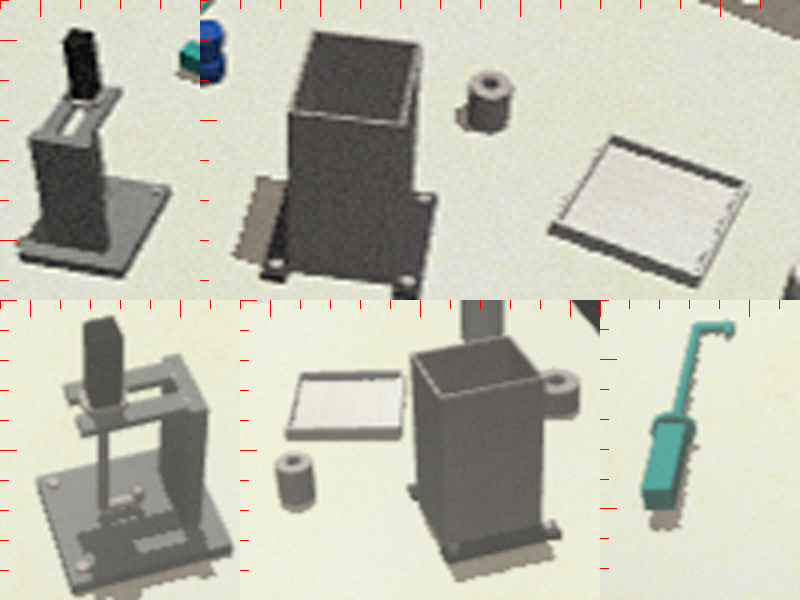

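The crop confirms the choice: the black handle sits upright in the slot, with its steel foot pointing toward the post. The turquoise one lies flat. Next I'll take rough positions from both cameras.

```bash
cat > h.py <<'E'
import numpy as np,cv2
from scipy.spatial.transform import Rotation as R
from scipy.optimize import least_squares
from workcell import *
def proj(n,P):
    c=calibration(n);T=np.array(c["pose"]);K=np.array(c["camera_matrix"])
    p=(np.atleast_2d(P)-T[:3,3])@T[:3,:3];return p[:,:2]/p[:,2:]*[K[0,0],K[1,1]]+K[:2,2]
def ray(n,uv):
    c=calibration(n);T=np.array(c["pose"]);K=np.array(c["camera_matrix"])
    return T[:3,3],T[:3,:3]@np.linalg.solve(K,[*uv,1])
def onz(n,uv,z):
    o,d=ray(n,uv);return o+d*(z-o[2])/d[2]
def wT(s):
    T=np.eye(4);T[:3,:3]=R.from_rotvec(s["orientation"]).as_matrix();T[:3,3]=s["tool_pos"];return T@np.array(calibration("wrist")["mount"])
def wonz(T,uv,z):
    K=np.array(calibration("wrist")["camera_matrix"]);v=(np.array(uv)-K[:2,2])/K[0,0];r=np.linalg.norm(v)
    d=np.r_[v/r*np.sin(r),np.cos(r)];d=T[:3,:3]@d;return T[:3,3]+d*(z-T[2,3])/d[2]
def wproj(T,P):
    K=np.array(calibration("wrist")["camera_matrix"]);p=(np.atleast_2d(P)-T[:3,3])@T[:3,:3]
    rr=np.hypot(p[:,0],p[:,1]);a=np.arctan2(rr,p[:,2]);return p[:,:2]/rr[:,None]*a[:,None]*K[0,0]+K[:2,2]
def fit(obs,x0=(.5,0,0)):
    # obs: (cam or T, uv, local xyz)
    def w(x,l):
        c,s=np.cos(x[2]),np.sin(x[2]);return np.array([x[0]+c*l[0]-s*l[1],x[1]+s*l[0]+c*l[1],l[2]])
    def f(x): return np.concatenate([((proj(n,w(x,l)) if isinstance(n,str) else wproj(n,w(x,l)))[0]-uv) for n,uv,l in obs])
    r=least_squares(f,x0,loss="soft_l1");return r.x,np.round(r.fun.reshape(-1,2),1)
def shift(s,d): # world shift -> tool axes, scaled
    return R.from_rotvec(s["orientation"]).inv().apply(d)/0.2
E
python3 - <<'E'
from h import *
S=lambda x,y,ox,oy,mx,my,k:(ox+(x-mx)/k,oy+(y-my)/k)
a=lambda x,y:S(x,y,140,140,0,0,4)
b=lambda x,y:S(x,y,220,170,200,0,4)
c=lambda x,y:S(x,y,240,250,0,300,3)
d=lambda x,y:S(x,y,190,150,240,300,3)
tank=[("scene",b(314,32),(-.051,-.041,.16)),("scene",b(422,44),(-.051,.041,.16)),("scene",b(292,112),(.043,-.041,.16)),("scene",b(414,123),(.043,.041,.16)),
("side",d(412,356),(-.051,.041,.16)),("side",d(508,338),(.043,.041,.16)),("side",d(545,374),(.043,-.041,.16)),("side",d(446,397),(-.051,-.041,.16))]
print("tank",fit(tank))
print("tank scene only",fit(tank[:4])[0],"side",fit(tank[4:])[0])
tray=[("scene",b(614,136),(-.06,-.06,.014)),("scene",b(748,184),(-.06,.06,.014)),("scene",b(550,228),(.06,-.06,.014)),("scene",b(698,278),(.06,.06,.014)),
("side",d(300,373),(-.06,.06,.014)),("side",d(404,372),(.06,.06,.014)),("side",d(402,432),(.06,-.06,.014)),("side",d(288,432),(-.06,-.06,.014))]
print("tray",fit(tray))
rod=[("scene",a(80,35),(0,0,.18)),("scene",a(85,96),(0,0,.124)),("side",c(100,324),(0,0,.18)),("side",c(103,403),(0,0,.124))]
print("rod",fit(rod))
for n,u in (("side",c(77,420)),("side",c(208,405)),("side",c(66,386)),("side",c(180,356)),("scene",a(120,90)),("scene",a(100,140)),("scene",a(32,135)),("scene",a(64,92))): print(onz(n,u,.12).round(4))
E
```

```text
tank (array([0.59965934, 0.04151921, 0.09448804]), array([[-1.3,  0.4],
       [-0.4, -0.1],
       [-0.6,  1.4],
       [-1.5,  1.4],
       [-1.5, -1.9],
       [-0.6, -2.7],
       [ 0.1, -0.7],
       [-1.6, -0.7]]))
tank scene only [0.59545639 0.04335622 0.09462105] side [0.60019381 0.03443822 0.11015213]
tray (array([ 0.51892857,  0.26001834, -0.27034314]), array([[-2.2, -0.5],
       [-0.1, -0.2],
       [-0.6, -0.6],
       [-0.1,  0.8],
       [-0.6, -1.5],
       [ 0.5, -2. ],
       [ 0.2, -2.7],
       [-0.7, -1.8]]))
rod (array([ 0.5016707 , -0.29867239,  0.        ]), array([[-1.2,  0.6],
       [-0. , -0.1],
       [ 0.2,  0.7],
       [-0.8, -3.2]]))
[ 0.4825 -0.3115  0.12  ]
[ 0.5627 -0.3233  0.12  ]
[ 0.484  -0.2825  0.12  ]
[ 0.5615 -0.2787  0.12  ]
[ 0.4831 -0.2768  0.12  ]
[ 0.548  -0.2675  0.12  ]
[ 0.5545 -0.321   0.12  ]
[ 0.4963 -0.3193  0.12  ]
```

Emit:
arm_command:
  targets: "-1 -0.4 -0.4 0 0 0.191 1;-1 -0.4 -0.4 0 0 0.191 1;-1 -0.4 -0.4 0 0 0.191 1;-1 -0.4 -0.4 0 0 0.191 1;-1 -0.4 -0.4 0 0 0.191 1;-1 -0.4 -0.4 0 0 0.191 1;-1 -0.4 -0.4 0 0 0.191 1;-1 -0.4 -0.4 0 0 0.191 1;-1 -0.4 -0.4 0 0 0.191 1;-1 -0.4 -0.4 0 0 0.191 1;-1 -0.4 -0.4 0 0 0.191 1;-1 -0.4 -0.4 0 0 0.191 1"

```text
time_s: 1.15
tool_pos: [0.3665, 0.388, 0.3111]
orientation: [-2.221, -2.221, 0.001]
contact_force: [0.6, -0.6, 0.4]
opening: 0.0852
grip_force: 0.0
```

Emit:
arm_command:
  targets: "-1 1 -0.2 0 0 0 1;-1 1 -0.2 0 0 0 1;-1 1 -0.2 0 0 0 1;-1 1 -0.2 0 0 0 1;-1 1 -0.2 0 0 0 1;-1 1 -0.2 0 0 0 1;-1 1 -0.2 0 0 0 1;-1 1 -0.2 0 0 0 1;-1 1 -0.2 0 0 0 1"

```text
time_s: 1.9
tool_pos: [0.5671, 0.1865, 0.3508]
orientation: [-2.225, -2.217, 0.001]
contact_force: [-1.5, 0.0, -0.1]
opening: 0.0854
grip_force: 0.0
```

Emit:
arm_command:
  targets: "-0.7 0.15 0 0 0 0 1;-0.7 0.15 0 0 0 0 1;-0.7 0.15 0 0 0 0 1;-0.7 0.15 0 0 0 0 1;-0.7 0.15 0 0 0 0 1;-0.7 0.15 0 0 0 0 1;-0.7 0.15 0 0 0 0 1"

```text
time_s: 2.48
tool_pos: [0.5952, 0.0494, 0.3513]
orientation: [-2.221, -2.221, -0.001]
contact_force: [0.2, 0.5, -0.2]
opening: 0.0852
grip_force: 0.0
```

```bash
python3 - <<'E'
from h import *
s=state();i=read_camera("wrist");np.savez("tankview.npz",T=wT(s),i=i)
o=np.clip(cv2.resize(i[:,:,::-1],(800,600),interpolation=cv2.INTER_CUBIC).astype(float)*1.6,0,255);cv2.imwrite("pics/w1.png",o);print(s["tool_pos"],s["orientation"],s["time_s"])
E
```

```text
[0.59521668 0.04941143 0.35129024] [-2.22053032e+00 -2.22076818e+00 -7.53267716e-04] 2.4833[ WARN:0@1.634] global loadsave.cpp:1063 imwrite_ Unsupported depth image for selected encoder is fallbacked to CV_8U.
```

View pics/w1.png

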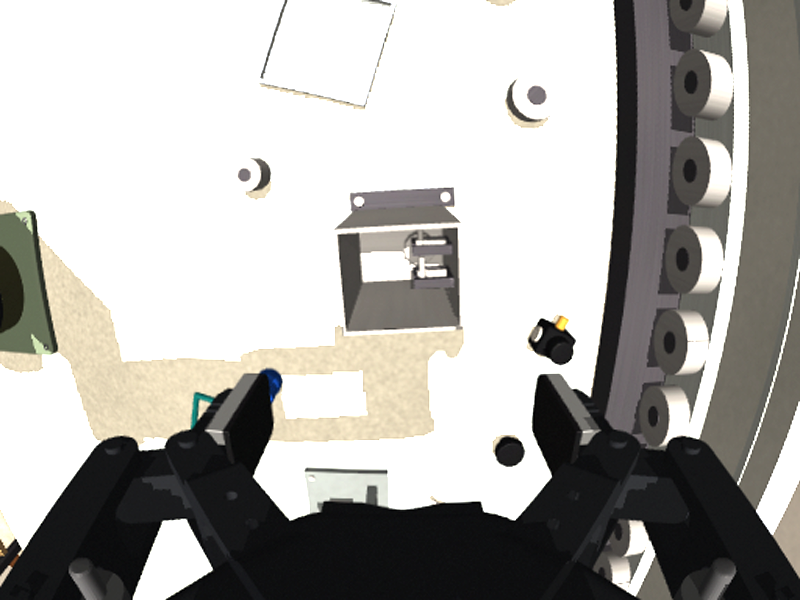

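The wrist view shows the tank rim with outer corners at (337,229), (461,222), (344,333) and (463,327). The two dark catch plates are at about (432,245) and (433,278), with the bar between them near (423,262). The tray's corners are at (396,5), (366,106) and (262,85).

```bash
python3 - <<'E'
from h import *
z=np.load("tankview.npz");T=z["T"];k=512/800
o=lambda x,y:np.array([(x+.5)*k-.5,(y+.5)*k-.5])
tank=[(T,o(337,229),(-.051,.041,.16)),(T,o(461,222),(.043,.041,.16)),(T,o(463,327),(.043,-.041,.16)),(T,o(344,333),(-.051,-.041,.16))]
x,r=fit(tank,(.6,.04,.05));print(x,r.tolist())
tray=[(T,o(396,5),(.06,.06,.014)),(T,o(366,106),(.06,-.06,.014)),(T,o(262,85),(-.06,-.06,.014))]
y,r=fit(tray,(.52,.26,-.2));print(y,r.tolist())
i=z["i"][:,:,::-1]
ox,oy,w,h=200,130,110,90
f=7;c=cv2.resize(i[oy:oy+h,ox:ox+w],(w*f,h*f),interpolation=cv2.INTER_CUBIC)
c=np.clip((c/255.)**.6*255*1.1,0,255).astype(np.uint8)
def dot(l,col):
    cs,sn=np.cos(x[2]),np.sin(x[2]);P=[x[0]+cs*l[0]-sn*l[1],x[1]+sn*l[0]+cs*l[1],l[2]]
    u=(wproj(T,P)[0]-[ox,oy]+.5)*f;cv2.circle(c,tuple(int(v) for v in u),3,col,1)
for l in [(-.048,.038,.16),(.04,.038,.16),(.04,-.038,.16),(-.048,-.038,.16)]: dot(l,(0,0,255))
for y_ in(-.026,-.009,0,.009,.026): dot((.015,y_,.08),(0,255,0))
for l in [(-.048,.038,0),(.04,.038,0),(.04,-.038,0),(-.048,-.038,0)]: dot(l,(255,0,0))
cv2.imwrite("pics/w1c.png",c[:600])
E
```

```text
[0.59847459 0.0393867  0.0522297 ] [[-2.2, -0.5], [1.1, -0.4], [1.1, 0.6], [-0.7, 0.6]]
[ 0.51680353  0.25721373 -0.25917979] [[0.6, -1.9], [0.4, 1.0], [-3.3, 0.1]]
```

View pics/w1c.png

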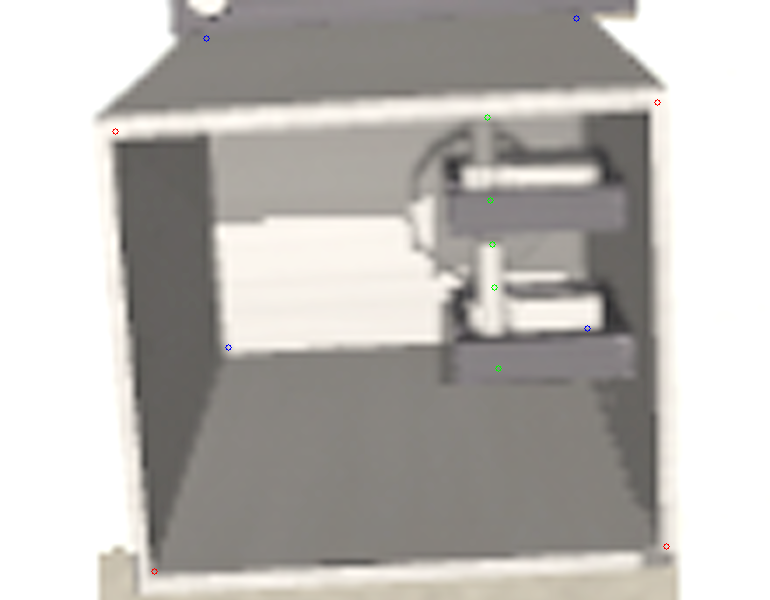

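```bash
python3 - <<'E'
from h import *
z=np.load("tankview.npz");T=z["T"]
o=lambda x,y:np.array([x/7-.5+200,y/7-.5+130])
pts=[((98,118),(-.051,.041)),((662,88),(.043,.041)),((670,555),(.043,-.041)),((143,592),(-.051,-.041)),((112,138),(-.048,.038)),((648,110),(.04,.038)),((658,552),(.04,-.038)),((152,570),(-.048,-.038))]
obs=[(T,o(*p),(*l,.16)) for p,l in pts]
b=[(T,o(490,290),(.015,-.009,.08))]
for ob in (obs,obs[:4],obs[4:]): x,r=fit(ob,(.6,.04,.05));print(x,r.tolist())
x,_=fit(obs,(.6,.04,.05));cs,sn=np.cos(x[2]),np.sin(x[2]);W=lambda l:[x[0]+cs*l[0]-sn*l[1],x[1]+sn*l[0]+cs*l[1],l[2]]
P=lambda l:((wproj(T,W(l))[0]-[200,130]+.5)*7).round()
for h in(.08,.09,.1,.11,.12,.13): print(h,[P((.02,y,h)).tolist() for y in(.018,.01,-.01,-.018)])
print("bar",[P((.015,y,.08)).tolist() for y in(.026,0,-.009)])
E
```

```text
[0.59748693 0.03876025 0.05301082] [[-1.1, 0.1], [0.9, -0.1], [1.2, 1.4], [-1.4, 0.0], [-0.3, -0.4], [0.4, -0.5], [0.4, -0.4], [-0.4, 0.7]]
[0.59764301 0.03913072 0.05970582] [[-1.2, 0.1], [0.8, -0.7], [1.6, 0.9], [-1.0, -0.0]]
[0.5974461  0.03850838 0.04936376] [[-0.2, -0.3], [0.5, -0.2], [0.3, -0.1], [-0.6, 0.8]]
0.08 [[509.0, 159.0], [510.0, 198.0], [514.0, 294.0], [516.0, 332.0]]
0.09 [[511.0, 166.0], [513.0, 206.0], [517.0, 305.0], [519.0, 344.0]]
0.1 [[514.0, 174.0], [516.0, 215.0], [520.0, 316.0], [521.0, 356.0]]
0.11 [[517.0, 183.0], [518.0, 225.0], [523.0, 328.0], [524.0, 369.0]]
0.12 [[520.0, 192.0], [521.0, 235.0], [526.0, 341.0], [527.0, 382.0]]
0.13 [[523.0, 201.0], [524.0, 245.0], [529.0, 354.0], [530.0, 396.0]]
bar [[482.0, 121.0], [488.0, 247.0], [490.0, 291.0]]
```

Matching the dark keeper tops to their height gives a top of about 0.117 m, so I expect contact after roughly 22–32 mm of lift. The tank is at (0.5975, 0.0386) with yaw 0.052. Next I'll look at the stand.

Emit:
arm_command:
  targets: "-0.9 -0.25 0 0 0 0 1;-0.9 -0.25 0 0 0 0 1;-0.9 -0.25 0 0 0 0 1;-0.9 -0.25 0 0 0 0 1;-0.9 -0.25 0 0 0 0 1;-0.9 -0.25 0 0 0 0 1"

```text
time_s: 3.03
tool_pos: [0.5444, -0.1343, 0.3515]
orientation: [2.226, 2.216, -0.002]
contact_force: [-0.2, 0.3, -0.2]
opening: 0.0854
grip_force: 0.0
```

Emit:
arm_command:
  targets: "-0.8 -0.22 0.1 0 0 0 1;-0.8 -0.22 0.1 0 0 0 1;-0.8 -0.22 0.1 0 0 0 1;-0.8 -0.22 0.1 0 0 0 1;-0.8 -0.22 0.1 0 0 0 1;-0.8 -0.22 0.1 0 0 0 1;-0.8 -0.22 0.1 0 0 0 1"

```text
time_s: 3.62
tool_pos: [0.502, -0.2903, 0.3313]
orientation: [-2.221, -2.221, -0.002]
contact_force: [0.3, -0.0, 0.1]
opening: 0.0853
grip_force: 0.0
```

```bash
python3 - <<'E'
from h import *
s=state();i=read_camera("wrist");T=wT(s);np.savez("standview.npz",T=T,i=i)
u=wproj(T,[.502,-.299,.14])[0];ox,oy=int(u[0]-55),int(u[1]-42);f=7
c=cv2.resize(i[oy:oy+85,ox:ox+114,::-1],(798,595),interpolation=cv2.INTER_CUBIC)
cv2.imwrite("pics/w2.png",np.clip((c/255.)**.7*255,0,255).astype(np.uint8));print(ox,oy,s["tool_pos"],s["orientation"])
E
```

```text
201 135 [ 0.50201827 -0.2903379   0.33133997] [-2.22146437e+00 -2.22065143e+00 -2.08599939e-03]
```

View pics/w2.png

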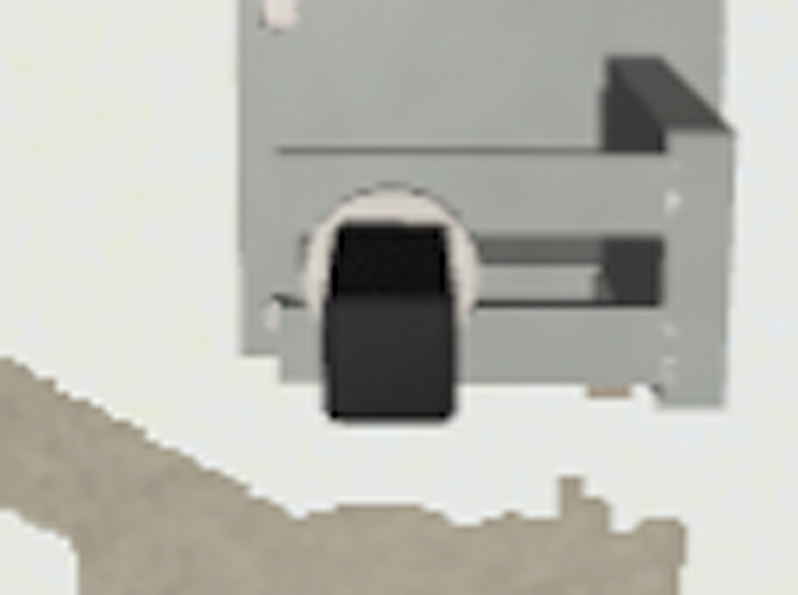

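```bash
python3 - <<'E'
from h import *
z=np.load("standview.npz");T=z["T"]
o=lambda x,y:np.array([x/7-.5+201,y/7-.5+135])
for n,p,h in [("arm +y open",(276,151),.12),("arm +y rear",(660,153),.12),("arm -y open",(280,383),.12),("arm -y rear",(655,384),.12),("slot +",(560,237),.12),("slot -",(560,303),.12),
("top c",(391,357),.18),("top TL",(327,297),.18),("top TR",(455,297),.18),("top BL",(327,419),.18),("top BR",(456,417),.18),("collarL",(304,270),.124),("collarR",(479,270),.124),("collarTop",(392,187),.124)]:
    print(n,wonz(T,o(*p),h).round(4))
s=state();Rm=R.from_rotvec(s["orientation"]).as_matrix();print(Rm.round(4))
E
```

```text
arm +y open [ 0.4816 -0.2775  0.12  ]
arm +y rear [ 0.548  -0.2777  0.12  ]
arm -y open [ 0.4817 -0.3191  0.12  ]
arm -y rear [ 0.5484 -0.3193  0.12  ]
slot + [ 0.5308 -0.2927  0.12  ]
slot - [ 0.5311 -0.3045  0.12  ]
top c [ 0.5015 -0.2981  0.18  ]
top TL [ 0.4922 -0.289   0.18  ]
top TR [ 0.5108 -0.2891  0.18  ]
top BL [ 0.492  -0.3076  0.18  ]
top BR [ 0.5111 -0.3073  0.18  ]
collarL [ 0.4864 -0.2977  0.124 ]
collarR [ 0.5166 -0.2977  0.124 ]
collarTop [ 0.5016 -0.2831  0.124 ]
[[-5.e-04  1.e+00  8.e-04]
 [ 1.e+00  5.e-04  9.e-04]
 [ 9.e-04  8.e-04 -1.e+00]]
```

Emit:
arm_command:
  targets: "-0.04 0 0.5 0 0 0 1;-0.04 0 0.5 0 0 0 1;-0.04 0 0.5 0 0 0 1;-0.04 0 0.7 0 0 0 1;-0.04 0 0.85 0 0 0 1;-0.04 0 0.976 0 0 0 1;-0.04 0 0.976 0 0 0 1;-0.04 0 0.976 0 0 0 1"

```text
time_s: 4.33
tool_pos: [0.5017, -0.2982, 0.1358]
orientation: [-2.22, -2.221, 0.0]
contact_force: [0.7, -0.9, 0.7]
opening: 0.0855
grip_force: 0.0
```

Emit:
arm_command:
  targets: "0 0 0 0 0 0 -1;0 0 0 0 0 0 -1;0 0 0 0 0 0 -1;0 0 0 0 0 0 -1;0 0 0 0 0 0 -1;0 0 0 0 0 0 -1;0 0 0 0 0 0 -1;0 0 0 0 0 0 -1;0 0 0 0 0 0 -1;0 0 0 0 0 0 -1;0 0 0 0 0 0 -1;0 0 0 0 0 0 -1"
  newtons: 80

```text
time_s: 5.33
tool_pos: [0.5014, -0.3004, 0.137]
orientation: [2.223, 2.218, 0.001]
contact_force: [-0.8, -0.8, 5.2]
opening: 0.019
grip_force: 78.4
```

Emit:
arm_command:
  targets: "0 0 -0.02 0 0 0 -1;0 0 -0.04 0 0 0 -1;0 0 -0.04 0 0 0 -1;0 0 -0.04 0 0 0 -1"

```text
time_s: 5.67
tool_pos: [0.5011, -0.3001, 0.144]
orientation: [-2.224, -2.219, -0.0]
contact_force: [0.4, 0.6, -1.6]
opening: 0.0192
grip_force: 78.1
```

```bash
python3 - <<'E'
from h import *
s=state();print(s)
i=read_camera("wrist");T=wT(s);np.savez("grip.npz",T=T,i=i)
c=cv2.resize(i[170:384,130:400,::-1],(756,599),interpolation=cv2.INTER_CUBIC)
cv2.imwrite("pics/w3.png",np.clip((c/255.)**.7*255,0,255).astype(np.uint8))
E
```

```text
{'time_s': 5.6667, 'q': array([-5.59377351e-01,  4.00442715e-01,  1.67290250e+00,  9.93110986e-05,
        1.06829529e+00, -5.57290597e-01]), 'dq': array([-0.00175979,  0.00584963,  0.00815027, -0.00114792, -0.00054772,
       -0.00144784]), 'joint_efforts': array([-5.77441839e-03, -4.47145879e+01, -2.18902391e+01,  2.56978368e-03,
       -1.59833737e-03,  5.99122723e-05]), 'tool_pos': array([ 0.50109642, -0.30012706,  0.14404503]), 'orientation': array([-2.22376426e+00, -2.21902250e+00, -1.16277366e-04]), 'contact_force': array([ 0.42822433,  0.56090849, -1.61337115]), 'wrist_torque': array([-0.01882596,  0.03264279,  0.02702269]), 'grip_force': 78.05704593658447, 'opening': 0.019189116803537888}
```

View pics/w3.png

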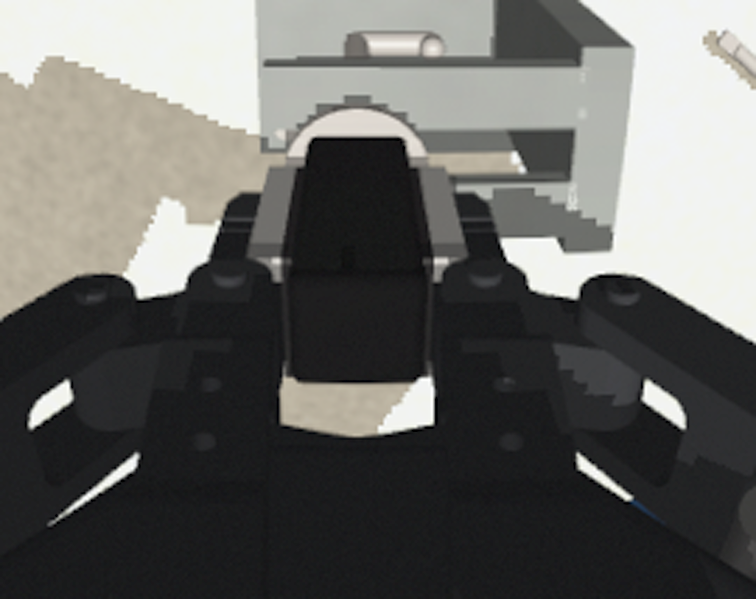

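The rod is gripped and lifted: collar at (357,130), steel foot at (395,43), handle between the pads. I'll check where the rod sits relative to the tool.

```bash
python3 - <<'E'
from h import *
z=np.load("grip.npz");T=z["T"]
o=lambda x,y:np.array([x/2.8-.5+130,y/2.8-.5+170])
for n,p,h in [("collarL",(287,155),.131),("collarR",(429,155),.131),("collarTop",(357,109),.131),("topTL",(287,273),.187),("topTR",(436,273),.187),("topBL",(292,380),.187),("topBR",(430,380),.187),("footL",(347,45),.027),("tipR",(443,45),.029),("foot lower edge",(380,56),.031)]:
    print(n,wonz(T,o(*p),h).round(4))
E
```

```text
collarL [ 0.4869 -0.2936  0.131 ]
collarR [ 0.5157 -0.2937  0.131 ]
collarTop [ 0.5011 -0.2837  0.131 ]
topTL [ 0.4914 -0.288   0.187 ]
topTR [ 0.5121 -0.2881  0.187 ]
topBL [ 0.4913 -0.3071  0.187 ]
topBR [ 0.512  -0.3072  0.187 ]
footL [ 0.4979 -0.2988  0.027 ]
tipR [ 0.5288 -0.2983  0.029 ]
foot lower edge [ 0.5085 -0.3014  0.031 ]
```

Emit:
arm_command:
  targets: "0 -0.15 0 0 0 0 -1;0 -0.3 0 0 0 0 -1;0 -0.45 0 0 0 0 -1;0 -0.45 0 0 0 0 -1;0 -0.45 0 0 0 0 -1;0 -0.45 0 0 0 0 -1"

```text
time_s: 6.22
tool_pos: [0.4117, -0.3002, 0.1443]
orientation: [2.223, 2.218, 0.001]
contact_force: [-0.3, 0.4, -0.6]
opening: 0.019
grip_force: 78.8
```

Emit:
arm_command:
  targets: "0 0 -0.2 0 0 0 -1;0 0 -0.4 0 0 0 -1;0 0 -0.6 0 0 0 -1;0 0 -0.83 0 0 0 -1;0 0 -0.83 0 0 0 -1;0 0 -0.83 0 0 0 -1"

```text
time_s: 6.72
tool_pos: [0.4134, -0.3009, 0.3132]
orientation: [2.217, 2.215, 0.002]
contact_force: [0.6, -0.1, -1.7]
opening: 0.019
grip_force: 79.1
```

Emit:
arm_command:
  targets: "1 0.6 0 0 0 0 -1;1 0.6 0 0 0 0 -1;1 0.6 0 0 0 0 -1;1 0.6 0 0 0 0 -1;1 0.6 0 0 0 0 -1;1 0.6 0 0 0 0 -1;1 0.6 0 0 0 0 -1;1 0.6 0 0 0 0 -1"

```text
time_s: 7.38
tool_pos: [0.5317, -0.0987, 0.3075]
orientation: [-2.217, -2.22, 0.004]
contact_force: [-0.6, 0.2, -2.2]
opening: 0.0188
grip_force: 79.1
```

Emit:
arm_command:
  targets: "0.4 0.1 0 0 0 -0.0084 -1;0.6 0.15 0 0 0 -0.0084 -1;0.68 0.22 0 0 0 -0.0084 -1;0.68 0.22 0 0 0 -0.0084 -1;0.68 0.22 0 0 0 -0.0084 -1;0.68 0.22 0 0 0 -0.0084 -1;0.68 0.22 0 0 0 -0.0084 -1"

```text
time_s: 7.97
tool_pos: [0.5752, 0.0343, 0.3092]
orientation: [-2.165, -2.275, 0.003]
contact_force: [-0.5, 0.2, -0.9]
opening: 0.019
grip_force: 79.1
```

```bash
python3 - <<'E'
from h import *
s=state();print(s["tool_pos"],R.from_rotvec(s["orientation"]).as_matrix().round(4).tolist())
print("shift to .5776 .0357 .31:",shift(s,np.array([.5776,.0357,.31])-s["tool_pos"]))
E
```

```text
[0.57522571 0.03425917 0.30916664] [[-0.0494, 0.9988, -0.0021], [0.9988, 0.0494, -0.001], [-0.0009, -0.0022, -1.0]]
shift to .5776 .0357 .31: [ 0.00660455  0.01220416 -0.00419901]
```

Emit:
arm_command:
  targets: "0.0066 0 0.1 0 0 0 -1;0.0066 0 0.2 0 0 0 -1;0.0066 0 0.3 0 0 0 -1;0.0066 0 0.35 0 0 0 -1;0.0066 0 0.35 0 0 0 -1"

```text
time_s: 8.38
tool_pos: [0.5739, 0.0354, 0.2376]
orientation: [-2.164, -2.272, 0.007]
contact_force: [0.2, -0.2, -1.3]
opening: 0.0188
grip_force: 79.0
```

```bash
python3 - <<'E'
from h import *
s=state();print(s["tool_pos"],s["contact_force"]);i=read_camera("wrist");T=wT(s);np.savez("enter.npz",T=T,i=i)
t=(.5975,.0386,.053);W=lambda x,y,z:[t[0]+np.cos(t[2])*x-np.sin(t[2])*y,t[1]+np.sin(t[2])*x+np.cos(t[2])*y,z]
ox,oy=180,110;c=cv2.resize(i[oy:oy+120,ox:ox+160,::-1],(800,600),interpolation=cv2.INTER_CUBIC)
c=np.clip((c/255.)**.6*255,0,255).astype(np.uint8)
for p in[(.015,0,.08),(.015,.01,.08),(.015,-.01,.08),(-.048,.038,.16),(.04,.038,.16),(-.048,-.038,.16),(.04,-.038,.16)]:
    u=(wproj(T,W(*p))[0]-[ox,oy]+.5)*5;cv2.circle(c,tuple(int(v) for v in u),3,(0,0,255),1)
cv2.imwrite("pics/w4.png",c)
E
```

```text
[0.5739236  0.03544956 0.23755376] [ 0.19017906 -0.16753141 -1.33268148]
```

View pics/w4.png

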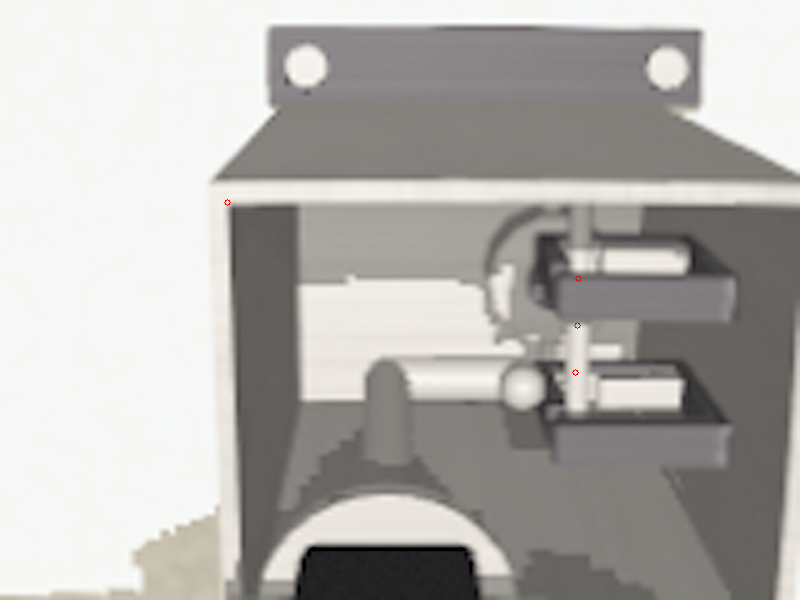

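The foot is inside the tank from (388,378) to the tip at (522,385), in front of the bar at (577,325). The plates' free gap is centred on the bar. I'll check where the tip is in the tank's frame.

```bash
cat >> h.py <<'E'
TK=np.array([.5975,.0386]);YW=.053
def tank(p):
    d=np.array(p[:2])-TK;c,s=np.cos(YW),np.sin(YW);return np.array([c*d[0]+s*d[1],-s*d[0]+c*d[1],p[2]])
E
python3 - <<'E'
from h import *
z=np.load("enter.npz");T=z["T"];o=lambda x,y:np.array([x/5-.5+180,y/5-.5+110])
for n,p,h in [("tip",(523,386),.1276),("foot mid",(450,378),.1236),("tipright",(545,386),.1276),("bar",(577,325),.08),("plateA top",(645,300),.117),("plateB top",(640,445),.117),("rimTL",(228,203),.16)]: print(n,(tank(wonz(T,o(*p),h))*1e3).round(1))
s=state();print((tank(s["tool_pos"]+[0,.0018,0])*1e3).round(1))
E
```

```text
tip [ -0.3   0.2 127.6]
foot mid [-13.1   0.6 123.6]
tipright [  3.6   0.2 127.6]
bar [14.9  0.2 80. ]
plateA top [ 22.8  13.6 117. ]
plateB top [ 23.  -14.3 117. ]
rimTL [-47.9  37.8 160. ]
[-2.250e+01  2.000e-01  2.394e+02]
```

Emit:
arm_command:
  targets: "0 0 0.08 0 0 0 -1;0 0 0.16 0 0 0 -1;0 0 0.24 0 0 0 -1;0 0 0.32 0 0 0 -1;0 0 0.32 0 0 0 -1;0 0 0.32 0 0 0 -1"

```text
time_s: 8.93
tool_pos: [0.5761, 0.0366, 0.177]
orientation: [2.165, 2.276, 0.001]
contact_force: [0.1, 0.6, -1.2]
opening: 0.0194
grip_force: 78.9
```

```bash
python3 - <<'E'
from h import *
s=state();print(s["tool_pos"],s["contact_force"],(tank(s["tool_pos"]+[0,.0018,0])*1e3).round(1))
R0=R.from_rotvec(s["orientation"]).as_matrix();c,n=np.cos(YW),np.sin(YW);print(R0.round(4).tolist())
print("tool shift for tank +x 27mm:",shift(s,[.027*c,.027*n,0]))
E
```

```text
[0.57612079 0.03661832 0.17695838] [ 0.11717494  0.58707355 -1.15338067] [-21.4   1.  177. ]
[[-0.0501, 0.9987, 0.0007], [0.9987, 0.0501, -0.0], [-0.0, 0.0007, -1.0]]
tool shift for tank +x 27mm: [3.92614031e-04 1.34999398e-01 9.21294951e-05]
```

Emit:
arm_command:
  targets: "-0.003 0 0.02 0 0 0 -1;-0.003 0.04 0.02 0 0 0 -1;-0.003 0.08 0.02 0 0 0 -1;-0.003 0.122 0.02 0 0 0 -1;-0.003 0.122 0.02 0 0 0 -1;-0.003 0.122 0.02 0 0 0 -1"

```text
time_s: 9.43
tool_pos: [0.6009, 0.0378, 0.1721]
orientation: [2.164, 2.277, 0.0]
contact_force: [0.5, -1.0, -1.4]
opening: 0.0194
grip_force: 79.1
```

```bash
cat > st.py <<'E'
from h import *
for k in range(4): read_camera("side") if k else None; s=state(); print(s["tool_pos"].round(4),s["contact_force"].round(2),(tank(s["tool_pos"]+[0,.0018,0])*1e3).round(1))
E
python3 st.py
```

```text
[0.6009 0.0378 0.1721] [ 0.51 -0.96 -1.37] [  3.5   0.8 172.1]
[0.6004 0.0377 0.172 ] [-0.59  0.67 -0.82] [  2.9   0.8 172. ]
[0.6    0.0377 0.1719] [ 0.98 -0.63 -0.92] [  2.6   0.8 171.9]
[0.5999 0.0377 0.172 ] [-0.22 -0.64 -1.82] [  2.4   0.8 172. ]
```

Emit:
arm_command:
  targets: "0 0 -0.04 0 0 0 -1;0 0 -0.07 0 0 0 -1;0 0 -0.085 0 0 0 -1;0 0 -0.095 0 0 0 -1;0 0 -0.105 0 0 0 -1;0 0 -0.115 0 0 0 -1;0 0 -0.125 0 0 0 -1;0 0 -0.135 0 0 0 -1;0 0 -0.135 0 0 0 -1;0 0 -0.135 0 0 0 -1;0 0 -0.135 0 0 0 -1"

```text
time_s: 10.5
tool_pos: [0.6001, 0.0377, 0.199]
orientation: [-2.164, -2.277, 0.0]
contact_force: [-0.1, 0.3, -2.9]
opening: 0.0189
grip_force: 78.9
```

```bash
python3 st.py
```

```text
[0.6001 0.0377 0.199 ] [-0.09  0.34 -2.95] [  2.6   0.7 199. ]
[0.6001 0.0377 0.1989] [-0.02 -0.05 -3.2 ] [  2.6   0.8 198.9]
[0.6001 0.0377 0.1989] [-0.18  0.43 -2.4 ] [  2.6   0.7 198.9]
[0.6001 0.0377 0.1989] [-0.32  0.13 -2.97] [  2.6   0.8 198.9]
```

Emit:
arm_command:
  targets: "0 0 -0.008 0 0 0 -1;0 0 -0.016 0 0 0 -1;0 0 -0.024 0 0 0 -1;0 0 -0.032 0 0 0 -1;0 0 -0.04 0 0 0 -1;0 0 -0.04 0 0 0 -1;0 0 -0.04 0 0 0 -1;0 0 -0.04 0 0 0 -1"

```text
time_s: 11.32
tool_pos: [0.6001, 0.0377, 0.2071]
orientation: [-2.164, -2.277, -0.0]
contact_force: [0.2, -0.4, -2.0]
opening: 0.0188
grip_force: 78.9
```

Emit:
arm_command:
  targets: "0 0 -0.005 0 0 0 -1;0 0 -0.01 0 0 0 -1;0 0 -0.01 0 0 0 -1;0 0 -0.01 0 0 0 -1"

```text
time_s: 11.65
tool_pos: [0.6002, 0.0377, 0.2092]
orientation: [2.164, 2.277, 0.0]
contact_force: [0.4, -0.3, -3.0]
opening: 0.0188
grip_force: 78.9
```

Emit:
arm_command:
  targets: "0 0 -0.005 0 0 0 -1;0 0 -0.01 0 0 0 -1;0 0 -0.01 0 0 0 -1;0 0 -0.01 0 0 0 -1"

```text
time_s: 11.98
tool_pos: [0.6002, 0.0377, 0.2112]
orientation: [2.164, 2.277, 0.0]
contact_force: [-0.4, 0.1, -1.6]
opening: 0.0188
grip_force: 78.9
```

Emit:
arm_command:
  targets: "0 0 -0.005 0 0 0 -1;0 0 -0.007 0 0 0 -1;0 0 -0.007 0 0 0 -1;0 0 -0.007 0 0 0 -1"

```text
time_s: 12.32
tool_pos: [0.6002, 0.0377, 0.2126]
orientation: [2.164, 2.277, 0.0]
contact_force: [0.3, -0.3, -2.5]
opening: 0.0191
grip_force: 78.9
```

Emit:
arm_command:
  targets: "0 0 -0.005 0 0 0 -1;0 0 -0.005 0 0 0 -1;0 0 -0.005 0 0 0 -1"

```text
time_s: 12.57
tool_pos: [0.6002, 0.0377, 0.2136]
orientation: [2.164, 2.277, 0.0]
contact_force: [-0.4, 0.6, -2.5]
opening: 0.0191
grip_force: 78.9
```

Emit:
arm_command:
  targets: "0 0 -0.005 0 0 0 -1;0 0 -0.005 0 0 0 -1;0 0 -0.005 0 0 0 -1"

```text
time_s: 12.82
tool_pos: [0.6002, 0.0377, 0.2146]
orientation: [2.164, 2.277, 0.0]
contact_force: [0.8, 0.5, -3.6]
opening: 0.019
grip_force: 78.9
```

```bash
python3 st.py
```

```text
[0.6002 0.0377 0.2146] [ 0.76  0.51 -3.62] [  2.7   0.7 214.6]
[0.6002 0.0377 0.2145] [-0.07 -0.25 -2.36] [  2.7   0.7 214.5]
[0.6001 0.0377 0.2145] [-0.24 -0.5  -2.14] [  2.7   0.8 214.5]
[0.6001 0.0377 0.2145] [-0.16 -0.83 -3.46] [  2.7   0.8 214.5]
```

Emit:
arm_command:
  targets: "0 0 -0.004 0 0 0 -1;0 0 -0.004 0 0 0 -1;0 0 -0.004 0 0 0 -1"

```text
time_s: 13.22
tool_pos: [0.6002, 0.0377, 0.2154]
orientation: [2.164, 2.277, 0.0]
contact_force: [0.1, 0.3, -2.1]
opening: 0.0188
grip_force: 78.9
```

```bash
python3 st.py
```

```text
[0.6002 0.0377 0.2154] [ 0.15  0.34 -2.14] [  2.7   0.7 215.4]
[0.6002 0.0377 0.2153] [ 0.08  0.23 -2.69] [  2.7   0.8 215.3]
[0.6001 0.0377 0.2153] [-0.61 -0.69 -1.29] [  2.7   0.8 215.3]
[0.6001 0.0377 0.2153] [ 0.3  -0.82 -2.86] [  2.7   0.8 215.3]
```

Free so far, with a mean of about -2.5 N from rod and roller. I'll go on in steps of about 1 mm.

Emit:
arm_command:
  targets: "0 0 -0.005 0 0 0 -1;0 0 -0.005 0 0 0 -1;0 0 -0.005 0 0 0 -1"

```text
time_s: 13.62
tool_pos: [0.6002, 0.0377, 0.2164]
orientation: [2.164, 2.277, 0.0]
contact_force: [0.1, -0.1, -3.1]
opening: 0.0189
grip_force: 78.9
```

```bash
python3 st.py
```

```text
[0.6002 0.0377 0.2164] [ 0.07 -0.12 -3.15] [  2.8   0.8 216.4]
[0.6002 0.0377 0.2163] [ 0.92  0.22 -2.7 ] [  2.7   0.8 216.3]
[0.6002 0.0377 0.2163] [-0.46  0.77 -3.16] [  2.7   0.7 216.3]
[0.6001 0.0377 0.2163] [ 0.2  -0.23 -3.55] [  2.7   0.7 216.3]
```

Emit:
arm_command:
  targets: "0 0 -0.003 0 0 0 -1;0 0 -0.003 0 0 0 -1;0 0 -0.003 0 0 0 -1"

```text
time_s: 14.02
tool_pos: [0.6002, 0.0377, 0.217]
orientation: [2.164, 2.277, 0.0]
contact_force: [0.4, -0.7, -1.8]
opening: 0.0194
grip_force: 78.9
```

```bash
python3 st.py
```

```text
[0.6002 0.0377 0.217 ] [ 0.37 -0.69 -1.8 ] [  2.7   0.8 217. ]
[0.6002 0.0377 0.217 ] [-0.09  0.56 -2.19] [  2.7   0.8 217. ]
[0.6002 0.0377 0.2169] [-0.09 -0.27 -2.7 ] [  2.7   0.8 216.9]
[0.6002 0.0377 0.2169] [ 0.06 -0.87 -3.56] [  2.7   0.7 216.9]
```

Emit:
arm_command:
  targets: "0 0 -0.004 0 0 0 -1;0 0 -0.004 0 0 0 -1;0 0 -0.004 0 0 0 -1"

```text
time_s: 14.42
tool_pos: [0.6002, 0.0377, 0.2178]
orientation: [2.164, 2.277, 0.0]
contact_force: [-0.6, -0.0, -2.9]
opening: 0.0191
grip_force: 78.9
```

```bash
python3 st.py
```

```text
[0.6002 0.0377 0.2178] [-0.6  -0.01 -2.91] [  2.7   0.8 217.8]
[0.6002 0.0377 0.2178] [ 0.23 -0.26 -2.3 ] [  2.7   0.7 217.8]
[0.6002 0.0377 0.2177] [-0.02 -0.33 -1.11] [  2.7   0.7 217.7]
[0.6001 0.0377 0.2177] [ 0.09 -0.15 -2.69] [  2.7   0.7 217.7]
```

Emit:
arm_command:
  targets: "0 0 -0.004 0 0 0 -1;0 0 -0.004 0 0 0 -1;0 0 -0.004 0 0 0 -1"

```text
time_s: 14.82
tool_pos: [0.6002, 0.0377, 0.2186]
orientation: [2.164, 2.277, 0.0]
contact_force: [0.2, 0.4, -2.4]
opening: 0.0193
grip_force: 78.9
```

```bash
python3 st.py
```

```text
[0.6002 0.0377 0.2186] [ 0.21  0.39 -2.39] [  2.7   0.7 218.6]
[0.6002 0.0377 0.2186] [-0.66 -0.07 -2.01] [  2.7   0.8 218.6]
[0.6002 0.0377 0.2185] [-0.05 -0.06 -2.81] [  2.7   0.7 218.5]
[0.6001 0.0377 0.2185] [-0.56  0.15 -1.88] [  2.7   0.7 218.5]
```

Emit:
arm_command:
  targets: "0 0 -0.004 0 0 0 -1;0 0 -0.004 0 0 0 -1;0 0 -0.004 0 0 0 -1"

```text
time_s: 15.22
tool_pos: [0.6002, 0.0377, 0.2194]
orientation: [2.164, 2.277, 0.0]
contact_force: [-0.7, -0.2, -2.3]
opening: 0.0186
grip_force: 78.9
```

```bash
python3 st.py
```

```text
[0.6002 0.0377 0.2194] [-0.72 -0.19 -2.34] [  2.7   0.7 219.4]
[0.6002 0.0377 0.2193] [-0.44 -0.1  -2.98] [  2.7   0.7 219.3]
[0.6001 0.0377 0.2193] [ 0.78 -0.05 -3.65] [  2.7   0.8 219.3]
[0.6001 0.0377 0.2193] [-0.58 -0.2  -3.49] [  2.7   0.7 219.3]
```

Emit:
arm_command:
  targets: "0 0 -0.004 0 0 0 -1;0 0 -0.004 0 0 0 -1;0 0 -0.004 0 0 0 -1"

```text
time_s: 15.62
tool_pos: [0.6002, 0.0377, 0.2202]
orientation: [2.164, 2.277, 0.0]
contact_force: [-1.0, -0.3, -2.5]
opening: 0.0187
grip_force: 78.9
```

```bash
python3 st.py
```

```text
[0.6002 0.0377 0.2202] [-0.97 -0.33 -2.53] [  2.8   0.7 220.2]
[0.6002 0.0377 0.2202] [ 0.87 -0.13 -2.89] [  2.7   0.7 220.2]
[0.6002 0.0377 0.2201] [-0.58 -0.41 -1.82] [  2.7   0.7 220.1]
[0.6001 0.0377 0.2201] [ 0.24  0.77 -2.49] [  2.7   0.7 220.1]
```

Emit:
arm_command:
  targets: "0 0 -0.004 0 0 0 -1;0 0 -0.004 0 0 0 -1;0 0 -0.004 0 0 0 -1"

```text
time_s: 16.02
tool_pos: [0.6002, 0.0377, 0.2209]
orientation: [-2.164, -2.277, -0.0]
contact_force: [-0.3, -0.9, -2.3]
opening: 0.019
grip_force: 78.8
```

```bash
python3 st.py
```

```text
[0.6002 0.0377 0.2209] [-0.31 -0.88 -2.27] [  2.7   0.8 220.9]
[0.6002 0.0377 0.2209] [-0.46 -0.11 -3.4 ] [  2.7   0.7 220.9]
[0.6002 0.0377 0.2209] [-0.38 -0.19 -2.73] [  2.7   0.7 220.9]
[0.6002 0.0377 0.2209] [ 0.5   0.03 -2.11] [  2.7   0.7 220.9]
```

Emit:
arm_command:
  targets: "0 0 -0.004 0 0 0 -1;0 0 -0.004 0 0 0 -1;0 0 -0.004 0 0 0 -1"

```text
time_s: 16.42
tool_pos: [0.6001, 0.0377, 0.2213]
orientation: [-2.164, -2.277, 0.0]
contact_force: [0.9, 0.8, -5.1]
opening: 0.0191
grip_force: 78.5
```

```bash
python3 st.py
```

```text
[0.6001 0.0377 0.2213] [ 0.88  0.81 -5.13] [  2.6   0.7 221.3]
[0.6001 0.0377 0.2213] [ 0.4  -0.43 -6.22] [  2.6   0.8 221.3]
[0.6001 0.0377 0.2213] [ 0.65 -0.51 -5.68] [  2.6   0.8 221.3]
[0.6001 0.0377 0.2214] [ 0.68  0.51 -6.34] [  2.6   0.7 221.4]
```

Contact with the keeper came at TCP z ≈ 0.221 (-6 N). I'll lower about 1.5 mm from there.

Emit:
arm_command:
  targets: "0 0 0.005 0 0 0 -1;0 0 0.0105 0 0 0 -1;0 0 0.0105 0 0 0 -1;0 0 0.0105 0 0 0 -1;0 0 0.0105 0 0 0 -1"

```text
time_s: 16.98
tool_pos: [0.6003, 0.0377, 0.2199]
orientation: [2.164, 2.277, 0.001]
contact_force: [-0.5, 0.3, -2.4]
opening: 0.0191
grip_force: 78.7
```

```bash
python3 st.py
```

```text
[0.6003 0.0377 0.2199] [-0.45  0.26 -2.41] [  2.8   0.7 219.9]
[0.6002 0.0377 0.2199] [-1.11 -0.88 -3.36] [  2.8   0.7 219.9]
[0.6002 0.0377 0.2198] [ 0.24 -0.28 -2.47] [  2.8   0.7 219.8]
[0.6002 0.0377 0.2198] [ 0.15 -0.52 -2.55] [  2.8   0.7 219.8]
```

Emit:
arm_command:
  targets: "0 -0.006 0.001 0 0 0 -1;0 -0.012 0.001 0 0 0 -1;0 -0.018 0.001 0 0 0 -1;0 -0.024 0.001 0 0 0 -1;0 -0.03 0.001 0 0 0 -1;0 -0.036 0.001 0 0 0 -1;0 -0.042 0.001 0 0 0 -1;0 -0.042 0.001 0 0 0 -1"

```text
time_s: 17.8
tool_pos: [0.5915, 0.0373, 0.2195]
orientation: [-2.164, -2.277, 0.0]
contact_force: [-0.2, -0.1, -3.6]
opening: 0.0191
grip_force: 78.8
```

```bash
python3 st.py
```

```text
[0.5915 0.0373 0.2195] [-0.18 -0.13 -3.57] [ -6.    0.8 219.5]
[0.5917 0.0372 0.2195] [-0.73  0.07 -2.25] [ -5.8   0.7 219.5]
[0.5917 0.0372 0.2194] [ 0.04 -0.08 -2.54] [ -5.7   0.8 219.4]
[0.5918 0.0373 0.2194] [ 0.98 -0.21 -2.66] [ -5.6   0.8 219.4]
```

Emit:
arm_command:
  targets: "0 -0.006 0 0 0 0 -1;0 -0.012 0 0 0 0 -1;0 -0.018 0 0 0 0 -1;0 -0.024 0 0 0 0 -1;0 -0.03 0 0 0 0 -1;0 -0.036 0 0 0 0 -1;0 -0.042 0 0 0 0 -1;0 -0.042 0 0 0 0 -1"

```text
time_s: 18.62
tool_pos: [0.5831, 0.0368, 0.2194]
orientation: [-2.164, -2.277, 0.0]
contact_force: [-0.5, 0.8, -3.1]
opening: 0.019
grip_force: 78.8
```

```bash
python3 st.py
```

```text
[0.5831 0.0368 0.2194] [-0.51  0.84 -3.11] [-14.4   0.8 219.4]
[0.5832 0.0368 0.2195] [ 0.08  0.47 -2.8 ] [-14.2   0.8 219.5]
[0.5834 0.0368 0.2195] [-0.27 -0.1  -1.74] [-14.1   0.8 219.5]
[0.5834 0.0368 0.2194] [-0.36  0.41 -3.04] [-14.1   0.8 219.4]
```

Emit:
arm_command:
  targets: "0 -0.01 0 0 0 0 -1;0 -0.02 0 0 0 0 -1;0 -0.03 0 0 0 0 -1;0 -0.04 0 0 0 0 -1;0 -0.05 0 0 0 0 -1;0 -0.06 0 0 0 0 -1;0 -0.07 0 0 0 0 -1;0 -0.078 0 0 0 0 -1;0 -0.078 0 0 0 0 -1;0 -0.078 0 0 0 0 -1"

```text
time_s: 19.6
tool_pos: [0.5677, 0.036, 0.2195]
orientation: [2.164, 2.277, 0.0]
contact_force: [-0.6, 0.7, -3.2]
opening: 0.019
grip_force: 78.8
```

```bash
python3 st.py;python3 - <<'E'
from h import *
s=state();i=read_camera("wrist");T=wT(s);np.savez("out.npz",T=T,i=i)
ox,oy=180,110;c=cv2.resize(i[oy:oy+120,ox:ox+160,::-1],(800,600),interpolation=cv2.INTER_CUBIC)
cv2.imwrite("pics/w5.png",np.clip((c/255.)**.6*255,0,255).astype(np.uint8))
E
```

```text
[0.5677 0.036  0.2195] [-0.6   0.68 -3.24] [-29.8   0.8 219.5]
[0.5678 0.036  0.2195] [ 0.18 -0.45 -2.13] [-29.7   0.8 219.5]
[0.5679 0.0361 0.2194] [ 0.08  0.08 -2.58] [-29.6   0.8 219.4]
[0.5679 0.0361 0.2194] [ 0.31 -0.23 -2.48] [-29.6   0.8 219.4]
```

View pics/w5.png

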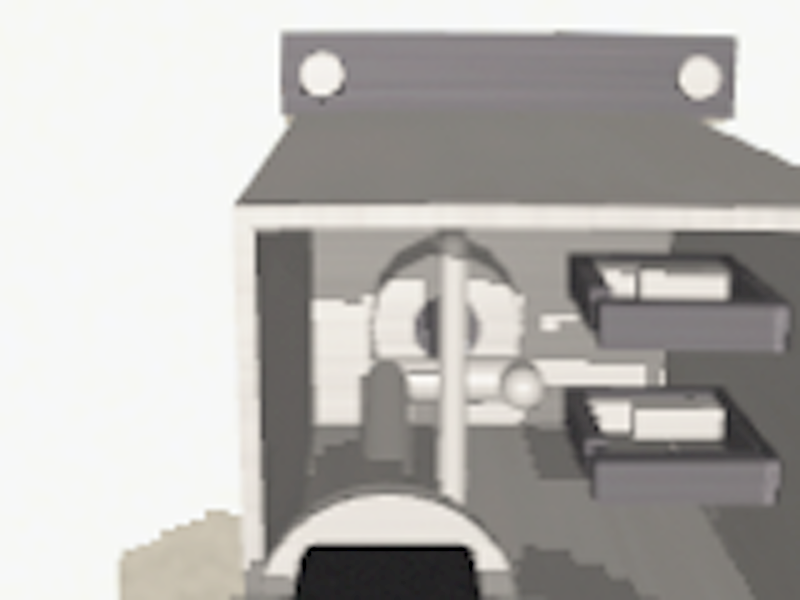

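The bar lies across the foot at (453,380), between shank and tip. The roller hangs below it, clear of the catch plates to the right. I'll lift it out.

Emit:
arm_command:
  targets: "0 0 -0.02 0 0 0 -1;0 0 -0.06 0 0 0 -1;0 0 -0.11 0 0 0 -1;0 0 -0.17 0 0 0 -1;0 0 -0.23 0 0 0 -1;0 0 -0.29 0 0 0 -1;0 0 -0.35 0 0 0 -1;0 0 -0.41 0 0 0 -1;0 0 -0.47 0 0 0 -1;0 0 -0.53 0 0 0 -1;0 0 -0.59 0 0 0 -1;0 0 -0.64 0 0 0 -1;0 0 -0.68 0 0 0 -1;0 0 -0.71 0 0 0 -1;0 0 -0.73 0 0 0 -1;0 0 -0.73 0 0 0 -1;0 0 -0.73 0 0 0 -1;0 0 -0.73 0 0 0 -1;0 0 -0.73 0 0 0 -1;0 0 -0.73 0 0 0 -1"

```text
time_s: 21.47
tool_pos: [0.5676, 0.036, 0.3648]
orientation: [-2.164, -2.276, 0.001]
contact_force: [-0.8, -0.1, -2.9]
opening: 0.0188
grip_force: 78.9
```

```bash
python3 st.py
```

```text
[0.5676 0.036  0.3648] [-0.8  -0.06 -2.87] [-29.9   0.8 364.8]
[0.5677 0.036  0.365 ] [-0.87 -0.08 -2.68] [-29.8   0.8 365. ]
[0.5677 0.036  0.3651] [-0.24  0.72 -3.62] [-29.8   0.8 365.1]
[0.5677 0.036  0.3652] [ 0.86 -0.61 -2.79] [-29.8   0.8 365.2]
```

Out of the tank, with the roller still hanging. Now I'll carry it to the tray.

Emit:
arm_command:
  targets: "0.01 0 0 0 0 0 -1;0.04 -0.01 0 0 0 0 -1;0.09 -0.02 0 0 0 0 -1;0.14 -0.03 0 0 0 0 -1;0.19 -0.045 0 0 0 0 -1;0.24 -0.055 0 0 0 0 -1;0.29 -0.065 0 0 0 0 -1;0.34 -0.08 0 0 0 0 -1;0.39 -0.09 0 0 0 0 -1;0.44 -0.1 0 0 0 0 -1;0.49 -0.11 0 0 0 0 -1;0.53 -0.12 0 0 0 0 -1;0.557 -0.127 0 0 0 0 -1;0.557 -0.127 0 0 0 0 -1"

```text
time_s: 22.78
tool_pos: [0.5364, 0.1471, 0.3654]
orientation: [-2.163, -2.278, -0.0]
contact_force: [-0.1, 0.4, -2.0]
opening: 0.0188
grip_force: 78.9
```

Emit:
arm_command:
  targets: "0.01 0 0 0 0 0 -1;0.04 -0.01 0 0 0 0 -1;0.09 -0.02 0 0 0 0 -1;0.14 -0.03 0 0 0 0 -1;0.19 -0.045 0 0 0 0 -1;0.24 -0.055 0 0 0 0 -1;0.29 -0.065 0 0 0 0 -1;0.34 -0.08 0 0 0 0 -1;0.39 -0.09 0 0 0 0 -1;0.44 -0.1 0 0 0 0 -1;0.49 -0.11 0 0 0 0 -1;0.53 -0.12 0 0 0 0 -1;0.557 -0.127 0 0 0 0 -1;0.557 -0.127 0 0 0 0 -1;0.557 -0.127 0 0 0 0 -1;0.557 -0.127 0 0 0 0 -1"

```text
time_s: 24.12
tool_pos: [0.5059, 0.2556, 0.3654]
orientation: [2.165, 2.276, -0.0]
contact_force: [0.2, -0.2, -2.5]
opening: 0.0188
grip_force: 78.9
```

```bash
python3 st.py
```

```text
[0.5059 0.2556 0.3654] [ 0.18 -0.19 -2.48] [-79.9 223.4 365.4]
[0.5059 0.2555 0.3655] [-0.36 -0.36 -1.45] [-79.9 223.3 365.5]
[0.5059 0.2555 0.3655] [ 0.56  0.   -2.75] [-79.9 223.2 365.5]
[0.5059 0.2555 0.3655] [-0.11  0.39 -2.62] [-79.9 223.3 365.5]
```

Emit:
arm_command:
  targets: "0 0 0.02 0 0 0 -1;0 0 0.07 0 0 0 -1;0 0 0.13 0 0 0 -1;0 0 0.2 0 0 0 -1;0 0 0.27 0 0 0 -1;0 0 0.34 0 0 0 -1;0 0 0.41 0 0 0 -1;0 0 0.48 0 0 0 -1;0 0 0.55 0 0 0 -1;0 0 0.62 0 0 0 -1;0 0 0.69 0 0 0 -1;0 0 0.75 0 0 0 -1;0 0 0.8 0 0 0 -1;0 0 0.84 0 0 0 -1;0 0 0.865 0 0 0 -1;0 0 0.865 0 0 0 -1;0 0 0.865 0 0 0 -1;0 0 0.865 0 0 0 -1"

```text
time_s: 25.77
tool_pos: [0.5062, 0.2562, 0.1931]
orientation: [2.164, 2.277, 0.002]
contact_force: [0.6, -0.1, -1.9]
opening: 0.0192
grip_force: 78.9
```

```bash
python3 st.py
```

```text
[0.5062 0.2562 0.1931] [ 0.61 -0.1  -1.85] [-79.5 223.9 193.1]
[0.5062 0.2562 0.1932] [-0.01  0.25 -2.37] [-79.5 223.9 193.2]
[0.5062 0.2562 0.1932] [-0.13  0.19 -2.53] [-79.6 223.9 193.2]
[0.5061 0.2562 0.1931] [ 0.44 -0.33 -2.62] [-79.6 223.9 193.1]
```

Emit:
arm_command:
  targets: "0 0 0.008 0 0 0 -1;0 0 0.015 0 0 0 -1;0 0 0.02 0 0 0 -1;0 0 0.025 0 0 0 -1;0 0 0.03 0 0 0 -1;0 0 0.035 0 0 0 -1;0 0 0.04 0 0 0 -1;0 0 0.045 0 0 0 -1;0 0 0.05 0 0 0 -1;0 0 0.055 0 0 0 -1;0 0 0.06 0 0 0 -1;0 0 0.065 0 0 0 -1;0 0 0.07 0 0 0 -1;0 0 0.08 0 0 0 -1;0 0 0.09 0 0 0 -1;0 0 0.1 0 0 0 -1;0 0 0.11 0 0 0 -1;0 0 0.11 0 0 0 -1;0 0 0.11 0 0 0 -1;0 0 0.11 0 0 0 -1"

```text
time_s: 27.58
tool_pos: [0.5059, 0.256, 0.1705]
orientation: [2.164, 2.277, 0.0]
contact_force: [-0.1, -0.6, -1.7]
opening: 0.019
grip_force: 78.9
```

```bash
python3 st.py; python3 - <<'E'
from h import *
s=state();i=read_camera("wrist");T=wT(s);np.savez("tray.npz",T=T,i=i)
ox,oy=150,70;c=cv2.resize(i[oy:oy+150,ox:ox+200,::-1],(800,600),interpolation=cv2.INTER_CUBIC)
cv2.imwrite("pics/w6.png",np.clip((c/255.)**.8*255,0,255).astype(np.uint8))
E
```

```text
[0.5059 0.256  0.1705] [-0.06 -0.62 -1.72] [-79.9 223.7 170.5]
[0.5059 0.256  0.1705] [-0.64 -0.59 -1.44] [-79.9 223.8 170.5]
[0.5058 0.256  0.1706] [-0.16  0.36 -0.92] [-79.9 223.8 170.6]
[0.5058 0.256  0.1705] [-0.41  0.3  -0.3 ] [-79.9 223.8 170.5]
```

View pics/w6.png

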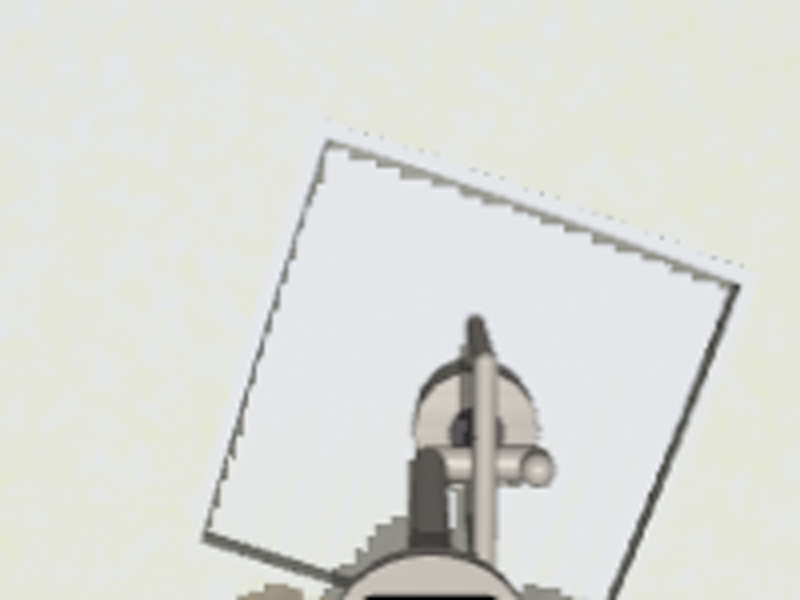

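The roller stands upright in the tray with its bore near (475,425), the tray corners being at (328,142), (738,287) and (205,538). The foot hangs free below the bar and the load is only the rod's. I'll withdraw the hook.

Emit:
arm_command:
  targets: "0 -0.02 0 0 0 0 -1;0 -0.05 0 0 0 0 -1;0 -0.09 0 0 0 0 -1;0 -0.13 0 0 0 0 -1;0 -0.17 0 0 0 0 -1;0 -0.18 0 0 0 0 -1;0 -0.18 0 0 0 0 -1;0 -0.18 0 0 0 0 -1;0 -0.18 0 0 0 0 -1"

```text
time_s: 28.53
tool_pos: [0.4702, 0.2543, 0.1706]
orientation: [2.164, 2.277, 0.001]
contact_force: [0.5, -0.0, -1.8]
opening: 0.0193
grip_force: 79.0
```

```bash
python3 st.py; python3 - <<'E'
from h import *
z=np.load("tray.npz");T=z["T"];o=lambda x,y:np.array([x/4-.5+150,y/4-.5+70])
ob=[(T,o(328,142),(-.056,.056,.014)),(T,o(738,287),(.056,.056,.014)),(T,o(205,538),(-.056,-.056,.014))]
x,r=fit(ob,(.518,.258,-.26));print(x,r.tolist());rc=wonz(T,o(473,427),.026);print(rc)
d=rc[:2]-x[:2];c,n=np.cos(x[2]),np.sin(x[2]);print("roller in tray",c*d[0]+n*d[1],-n*d[0]+c*d[1])
E
```

```text
[0.4702 0.2543 0.1706] [ 0.47 -0.02 -1.83] [-115.6  223.9  170.6]
[0.4702 0.2543 0.1705] [-0.04  0.2  -0.61] [-115.6  223.9  170.5]
[0.4702 0.2542 0.1704] [ 0.04  0.76 -0.61] [-115.6  223.9  170.4]
[0.4702 0.2542 0.1704] [-0.43  0.02 -1.17] [-115.6  223.8  170.4]
[ 0.51520109  0.25991644 -0.27875995] [[-0.1, -0.6], [1.0, -0.1], [-0.9, 1.4]]
[0.51643017 0.26000305 0.026     ]
roller in tray 0.0011577951881906665 0.00042146586691162375
```

Emit:
arm_command:
  targets: "0 0 -0.1 0 0 0 -1;0 0 -0.25 0 0 0 -1;0 0 -0.4 0 0 0 -1;0 0 -0.55 0 0 0 -1;0 0 -0.7 0 0 0 -1;0 0 -0.7 0 0 0 -1;0 0 -0.7 0 0 0 -1"

```text
time_s: 29.27
tool_pos: [0.4706, 0.2545, 0.312]
orientation: [2.164, 2.276, 0.006]
contact_force: [-1.6, -0.6, -2.4]
opening: 0.0194
grip_force: 79.2
```

Emit:
arm_command:
  targets: "-0.2 -0.07 0 0 0 0.0084 -1;-0.4 -0.14 0 0 0 0.0084 -1;-0.6 -0.21 0 0 0 0.0084 -1;-0.8 -0.28 0 0 0 0.0084 -1;-0.935 -0.322 0 0 0 0.0084 -1;-0.935 -0.322 0 0 0 0.0084 -1;-0.935 -0.322 0 0 0 0.0084 -1"

```text
time_s: 29.85
tool_pos: [0.414, 0.0629, 0.3091]
orientation: [-2.226, -2.214, 0.002]
contact_force: [0.4, 0.8, -0.1]
opening: 0.0192
grip_force: 79.0
```

Emit:
arm_command:
  targets: "-0.2 0 0 0 0 0 -1;-0.4 0 0 0 0 0 -1;-0.6 0 0 0 0 0 -1;-0.8 0 0 0 0 0 -1;-0.95 0 0 0 0 0 -1;-0.95 0 0 0 0 0 -1"

```text
time_s: 30.35
tool_pos: [0.4151, -0.1295, 0.309]
orientation: [-2.228, -2.214, 0.004]
contact_force: [-0.3, 0.3, -1.5]
opening: 0.0187
grip_force: 79.0
```

Emit:
arm_command:
  targets: "-0.2 0 0 0 0 0 -1;-0.4 0 0 0 0 0 -1;-0.6 0 0 0 0 0 -1;-0.8 0 0 0 0 0 -1;-0.87 0 0 0 0 0 -1;-0.87 0 0 0 0 0 -1;-0.87 0 0 0 0 0 -1;-0.87 0 0 0 0 0 -1"

```text
time_s: 31.02
tool_pos: [0.4147, -0.298, 0.3097]
orientation: [-2.22, -2.219, -0.001]
contact_force: [0.3, -0.1, -1.4]
opening: 0.0188
grip_force: 79.0
```

```bash
cat >> st.py <<'E'
import sys
if len(sys.argv)>1: print(R.from_rotvec(s["orientation"]).as_matrix().round(4).tolist());print("shift",shift(s,np.array([float(v) for v in sys.argv[1:]])-s["tool_pos"]).round(4))
E
python3 st.py .412 -.3002 .1445
```

```text
[ 0.4147 -0.298   0.3097] [ 0.28 -0.07 -1.38] [-200.3 -324.7  309.7]
[ 0.4146 -0.298   0.3101] [-0.2   0.28 -1.02] [-200.3 -324.6  310.1]
[ 0.4146 -0.2981  0.3103] [-0.55  0.53 -0.7 ] [-200.4 -324.7  310.3]
[ 0.4146 -0.2983  0.3105] [-0.59  0.03 -0.57] [-200.4 -324.9  310.5]
[[-0.0, 1.0, 0.0003], [1.0, 0.0, 0.0005], [0.0005, 0.0003, -1.0]]
shift [-0.0101 -0.013   0.83  ]
```

Emit:
arm_command:
  targets: "-0.009 -0.013 0.2 0 0 0 -1;-0.009 -0.013 0.4 0 0 0 -1;-0.009 -0.013 0.6 0 0 0 -1;-0.009 -0.013 0.75 0 0 0 -1;-0.009 -0.013 0.83 0 0 0 -1;-0.009 -0.013 0.83 0 0 0 -1;-0.009 -0.013 0.83 0 0 0 -1;-0.009 -0.013 0.83 0 0 0 -1;-0.009 -0.013 0.83 0 0 0 -1"

```text
time_s: 31.92
tool_pos: [0.4128, -0.3022, 0.1464]
orientation: [2.22, 2.217, 0.001]
contact_force: [0.2, -0.2, -0.5]
opening: 0.0195
grip_force: 79.0
```

```bash
python3 st.py .5011 -.3002 .1445
```

```text
[ 0.4128 -0.3022  0.1464] [ 0.21 -0.17 -0.46] [-202.4 -328.7  146.4]
[ 0.4126 -0.3022  0.1462] [-0.89  0.13 -1.36] [-202.6 -328.7  146.2]
[ 0.4124 -0.3021  0.146 ] [-0.67 -0.28 -0.56] [-202.8 -328.6  146. ]
[ 0.4122 -0.302   0.1457] [-0.48 -0.73 -0.96] [-202.9 -328.6  145.7]
[[0.002, 1.0, 0.0022], [1.0, -0.002, -0.0016], [-0.0016, 0.0022, -1.0]]
shift [0.0101 0.4442 0.0069]
```

Emit:
arm_command:
  targets: "0.008 0 0 0 0 0 -1;0.008 0 0 0 0 0 -1;0.008 0 0 0 0 0 -1;0.008 0 0 0 0 0 -1;0.008 0 0 0 0 0 -1;0.008 0 0 0 0 0 -1"

```text
time_s: 32.57
tool_pos: [0.4116, -0.3001, 0.1443]
orientation: [-2.224, -2.219, -0.0]
contact_force: [-0.1, -0.4, -1.4]
opening: 0.019
grip_force: 79.0
```

```bash
python3 st.py .5011 -.3002 .1445
```

```text
[ 0.4116 -0.3001  0.1443] [-0.13 -0.41 -1.44] [-203.5 -326.5  144.3]
[ 0.4116 -0.3001  0.1443] [ 1.18  0.26 -1.52] [-203.5 -326.5  144.3]
[ 0.4116 -0.3     0.1443] [-0.79 -0.79  0.18] [-203.5 -326.5  144.3]
[ 0.4116 -0.3001  0.1443] [-0.81 -0.66 -0.42] [-203.5 -326.5  144.3]
[[0.0021, 1.0, -0.0], [1.0, -0.0021, 0.0002], [0.0002, -0.0, -1.0]]
shift [ 3.000e-04  4.475e-01 -9.000e-04]
```

Emit:
arm_command:
  targets: "0 0.04 0 0 0 0 -1;0 0.1 0 0 0 0 -1;0 0.16 0 0 0 0 -1;0 0.22 0 0 0 0 -1;0 0.28 0 0 0 0 -1;0 0.34 0 0 0 0 -1;0 0.4 0 0 0 0 -1;0 0.445 0 0 0 0 -1;0 0.445 0 0 0 0 -1;0 0.445 0 0 0 0 -1;0 0.445 0 0 0 0 -1"

```text
time_s: 33.63
tool_pos: [0.5001, -0.3001, 0.1442]
orientation: [-2.223, -2.218, 0.001]
contact_force: [0.6, -0.0, -1.0]
opening: 0.0191
grip_force: 79.1
```

```bash
python3 st.py .5011 -.3002 .137
```

```text
[ 0.5001 -0.3001  0.1442] [ 0.63 -0.05 -1.02] [-115.1 -331.2  144.2]
[ 0.5    -0.3001  0.1443] [-0.45 -0.08 -2.41] [-115.3 -331.3  144.3]
[ 0.5    -0.3002  0.1444] [ 0.22  0.06 -1.2 ] [-115.2 -331.3  144.4]
[ 0.5    -0.3002  0.1445] [-0.08 -0.72 -0.84] [-115.2 -331.4  144.5]
[[0.0025, 1.0, -0.0003], [1.0, -0.0025, 0.0002], [0.0002, -0.0003, -1.0]]
shift [0.0002 0.0055 0.0373]
```

Now I'll lower gently until the collar rests on the arms.

Emit:
arm_command:
  targets: "0 0.003 0.006 0 0 0 -1;0 0.003 0.012 0 0 0 -1;0 0.003 0.018 0 0 0 -1;0 0.003 0.024 0 0 0 -1;0 0.003 0.03 0 0 0 -1;0 0.003 0.034 0 0 0 -1;0 0.003 0.037 0 0 0 -1;0 0.003 0.037 0 0 0 -1;0 0.003 0.037 0 0 0 -1;0 0.003 0.037 0 0 0 -1"

```text
time_s: 34.62
tool_pos: [0.5012, -0.3002, 0.1371]
orientation: [-2.224, -2.219, -0.0]
contact_force: [-0.3, 0.5, 0.4]
opening: 0.019
grip_force: 79.4
```

```bash
python3 st.py
```

```text
[ 0.5012 -0.3002  0.1371] [-0.3   0.51  0.35] [-114.  -331.4  137.1]
[ 0.5012 -0.3002  0.1371] [-0.84 -0.18 -0.15] [-114.  -331.4  137.1]
[ 0.5012 -0.3002  0.1371] [ 0.1  -0.7   0.77] [-114.  -331.5  137.1]
[ 0.5012 -0.3002  0.1371] [-0.54 -0.36  0.64] [-114.  -331.5  137.1]
```

Emit:
arm_command:
  targets: "0 0 0 0 0 0 0;0 0 0 0 0 0 0.5;0 0 0 0 0 0 1;0 0 0 0 0 0 1;0 0 0 0 0 0 1;0 0 0 0 0 0 1;0 0 0 0 0 0 1;0 0 0 0 0 0 1;0 0 0 0 0 0 1;0 0 0 0 0 0 1;0 0 0 0 0 0 1;0 0 0 0 0 0 1"

```text
time_s: 35.77
tool_pos: [0.5012, -0.3002, 0.137]
orientation: [2.224, 2.219, 0.0]
contact_force: [0.5, 0.4, -0.5]
opening: 0.0853
grip_force: 0.0
```

Emit:
arm_command:
  targets: "0 0 -0.1 0 0 0 1;0 0 -0.25 0 0 0 1;0 0 -0.4 0 0 0 1;0 0 -0.6 0 0 0 1;0 0 -0.8 0 0 0 1;0 0 -0.97 0 0 0 1;0 0 -0.97 0 0 0 1;0 0 -0.97 0 0 0 1;0 0 -0.97 0 0 0 1;0 0 -0.97 0 0 0 1;0 0 -0.97 0 0 0 1"

```text
time_s: 36.68
tool_pos: [0.5007, -0.2999, 0.3291]
orientation: [-2.221, -2.217, 0.001]
contact_force: [-0.5, -0.1, 0.3]
opening: 0.0853
grip_force: 0.0
```

```bash
python3 - <<'E'
from h import *
z=np.load("standview.npz");s=state();i=read_camera("wrist");T=wT(s);print(s["tool_pos"],s["opening"])
# dark handle centroid before / after; top-face + side compared via prediction
def cen(i):
    g=i.max(2).astype(np.uint8);m=(g<60).astype(np.uint8);n,l,st,c=cv2.connectedComponentsWithStats(m);return [(st[k].tolist(),c[k].round(1).tolist()) for k in range(1,n) if 150<st[k,4]<3000]
print(wproj(z["T"],[.5015,-.2981,.165])[0],cen(z["i"]));print(wproj(T,[.5015,-.2981,.165])[0],cen(i))
E
```

```text
[ 0.50065916 -0.29991208  0.32909017] 0.08526076918588588
[256.40250617 181.86254945] [([0, 0, 31, 55, 1402], [13.1, 23.4]), ([0, 0, 49, 75, 321], [38.0, 39.9]), ([399, 12, 34, 31, 647], [416.6, 26.8]), ([386, 100, 23, 22, 401], [396.9, 110.5]), ([247, 167, 19, 28, 501], [256.2, 180.8])]
[258.23796196 173.75021855] [([0, 0, 32, 51, 1315], [13.3, 21.4]), ([0, 0, 50, 75, 344], [34.5, 41.4]), ([401, 7, 34, 30, 651], [418.2, 21.2]), ([388, 94, 23, 23, 409], [399.2, 104.8]), ([248, 160, 20, 27, 496], [258.0, 173.2])]
```

The handle is back where it started, within half a pixel and the same shape, so it is upright. I'll hand the job in.

```bash
python3 -c "
from workcell import *
print(finish_job())"
```

```text
the job is handed in; nothing more can be done
None
```

I fetched the roller by feel and stood it upright within about 2 mm of the tray's middle, hung the rod back in its stand, and handed the job in at about 37 s; no verdict came back.

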